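# Reset the tripped breaker and switch the bench back on

## Robot

A 6-joint arm with a two-finger parallel gripper is mounted at the origin on the work surface. World frame = base frame: x ahead of the robot, y to its left, z up, the work surface at z = 0. Lengths are in m, angles in degrees, forces in N, time in s.
With the tool pointing down it reaches from about 0.4 to 0.825 m from the base axis. Payload 7 kg.
Tool frame: the origin (TCP) lies at the very end of the fingers, on their centre line; the grasp point (between the pads) lies 19 mm behind it; x points along the fingers, z is the direction in which the jaws open and shut, and the axes are right-handed (so a half turn about x gives the same grasp; the last joint's range is limited). The gripper opens to 88 mm and grips with 3 to 60 N. Pads are 19 mm wide; open, the fingers measure 130 mm over their backs; the gripper's body (78 mm by 193 mm) begins 47 mm behind the grasp point.
Start: joints at [-59.696, 20.546, 0.682, 0, -70.136, -16.507], TCP at [0.161, -0.656, 0.227] pointing down, gripper open.
Joint ranges: [-176.03, 176.03], [-82.01, 121.73], [-58.28, 71.71], [-173.87, 95.51], [-174.79, -0.11], [-173.66, 173.66]. Speed limits (degrees/s): [136.94, 136.94, 172.46, 180, 180, 180].

## Interface

Orientations are given as [roll, pitch, yaw] about the fixed x, y, z axes, in that order (R = Rz(yaw) Ry(pitch) Rx(roll)).
In Python, from plant import * gives the robot as it stands.
- The arm moves only by the tool arm_command, never from a script. Its argument "commands" is one flat list of numbers, 5 for each row, row after row: the shift along the tool's x, y, z in mm, then the turn about the tool's x in degrees, then the opening in per cent of the stroke, from 0 (shut) to 100 (fully open). A call has 1 to 5 rows; each row shifts and turns the pose as measured when the row begins, along the tool's axes as they then stand; what a row does not reach is not made up. A row lasts 1/8 s, in which the tool goes at most 62.5 mm and 10.7 degrees, less where a joint would pass 70% of its speed; a pose out of reach is approached as far as the arm can. A call is refused whole if a number of a shift passes 62.5 or a number of a turn 10.7, either way. A call with a gripper value outside its range is refused whole. The fingers move at their own pace and stop on an object; the grip force is fixed at half the most. Time passes only in rows, so rows that do not move let the fingers close. It gives the time, the measured TCP pose, the force and the opening at its end, in the units of the state.
- get_obs(): the state, without advancing time (a new reading comes with each control period).
- snapshot(name): name is "side" or "top" or "wrist"; returns a dict with "frame" (480x640x3 uint8, blue, green, red), "fov_y" (degrees; the focal length in pixels is half the picture's height over the tangent of half this angle, whatever the lens; pixels are square), "cx", "cy" (the principal point, pixels), "world_to_cam" (4x4, takes a point from world to camera coordinates). Camera axes: x right, y up, looking along -z (the intrinsics and any distortion apply to the point x, -y, -z); pixel columns grow to the right and rows downward; lengths in m; the calibration is good to about 2 mm. A picture is of the moment at which its call begins. There is no depth.
- close_job(): hands the job in, once; it reports no verdict.
The state is a dict: "clock": time; "joint_pos": joint angles; "qvel": joint speeds; "tau": joint torques, N m; "tool_pos": TCP position; "orientation": TCP orientation; "force": force on the tool from outside, world axes, zero at the start; "moment": the same for the moment, N m; "opening": finger opening in m.
Only numpy, scipy, OpenCV 4.12 (cv2) and the standard library are available. Lean on these libraries where they do the work, as an engineer would, in place of code of your own. Each camera call takes 0.05 s, during which the arm holds its last target. There are 200 camera calls.

## Task

One breaker on the strip has tripped: its round plunger stands up higher than the others. Press that plunger gently back in until it is as low as its neighbours, then gently press down the square key on the switch box to bring the bench back on, let it spring up again and withdraw. Use only the fingertips, leave the other breakers and keys and everything else on the bench alone, and do not lift anything or shift the switch box.

Things in the scene. Friction and masses are not known exactly. Their poses are not given: they have to be found in the camera images.
- strip: aluminium base plate of the breaker strip, screwed to the bench, 90 x 236 x 8 mm (x, y, z); origin at the centre of its underside. The four breakers stand on it in a row along its y axis, at -84, -28, +28 and +84 mm, in varying order and with the plate's yaw.
- breaker_a: the TRIPPED breaker: fixed grey housing, 42 mm wide along the row (its y), 74 mm long at the foot (x), narrowing at 26 mm height to a 46 mm long upper block, top 40 mm above its origin (48 mm above the bench); origin at the centre of its underside. A black round reset plunger, 20 mm in diameter, comes up through the middle of the top.
- plunger_a (a joint): plunger of the tripped breaker, which starts popped out (0 to 0.004). Travel downwards in m: 0 = popped fully out, its flat top 20 mm above the housing; 0.016 = home, top 4 mm above the housing like its neighbours; hard stop at 0.018. Slides with about 3.5 N of friction and stays where it is left, no spring.
- plunger_a_top (a point): centre of the flat top of that plunger (moves with it); z up
- breaker_b: a breaker that has not tripped, to be left alone: fixed grey housing, 42 mm wide along the row (its y), 74 mm long at the foot (x), narrowing at 26 mm height to a 46 mm long upper block, top 40 mm above its origin (48 mm above the bench); origin at the centre of its underside. A black round reset plunger, 20 mm in diameter, comes up through the middle of the top.
- plunger_b (a joint): plunger of a breaker not tripped; it starts pushed in (about 0.016). Travel downwards in m: 0 = popped fully out, its flat top 20 mm above the housing; 0.016 = home, top 4 mm above the housing like its neighbours; hard stop at 0.018. Slides with about 3.5 N of friction and stays where it is left, no spring.
- breaker_c: a breaker that has not tripped, to be left alone: fixed grey housing, 42 mm wide along the row (its y), 74 mm long at the foot (x), narrowing at 26 mm height to a 46 mm long upper block, top 40 mm above its origin (48 mm above the bench); origin at the centre of its underside. A black round reset plunger, 20 mm in diameter, comes up through the middle of the top.
- plunger_c (a joint): plunger of a breaker not tripped; it starts pushed in (about 0.016). Travel downwards in m: 0 = popped fully out, its flat top 20 mm above the housing; 0.016 = home, top 4 mm above the housing like its neighbours; hard stop at 0.018. Slides with about 3.5 N of friction and stays where it is left, no spring.
- breaker_d: a breaker that has not tripped, to be left alone: fixed grey housing, 42 mm wide along the row (its y), 74 mm long at the foot (x), narrowing at 26 mm height to a 46 mm long upper block, top 40 mm above its origin (48 mm above the bench); origin at the centre of its underside. A black round reset plunger, 20 mm in diameter, comes up through the middle of the top.
- plunger_d (a joint): plunger of a breaker not tripped; it starts pushed in (about 0.016). Travel downwards in m: 0 = popped fully out, its flat top 20 mm above the housing; 0.016 = home, top 4 mm above the housing like its neighbours; hard stop at 0.018. Slides with about 3.5 N of friction and stays where it is left, no spring.
- switchbox: loose desk switch box, about 0.9 kg, 100 x 170 x 45 mm (x, y, z) on a rubber foot, standing flat; origin at the centre of its underside. Three black spring keys stand in a row along its y axis: large round (y +52 mm), square (middle), small round (y -52 mm), tops 12 mm above the box.
- key_square (a joint): the SQUARE key, 22 x 22 mm; travel downwards in m, 0 = up, 0.008 = fully down (hard stop); a spring of 0.9 N per mm brings it back up. It counts as pressed from 0.0035 on (about 3.2 N).
- key_square_top (a point): centre of the flat top of that key (moves with it); z up
- key_big (a joint): the large round key, 28 mm in diameter, to be left alone; travel downwards in m, 0 = up, 0.008 = fully down (hard stop); a spring of 0.9 N per mm brings it back up. It counts as pressed from 0.0035 on (about 3.2 N).
- key_small (a joint): the small round key, 14 mm in diameter, to be left alone; travel downwards in m, 0 = up, 0.008 = fully down (hard stop); a spring of 0.9 N per mm brings it back up. It counts as pressed from 0.0035 on (about 3.2 N).
- spool: loose metal wire spool standing on end, 54 mm diameter, 40 mm high; a bystander; origin on its underside at the centre
- fluxjar: loose small jar, 36 mm diameter, 42 mm high, near the far (+x) side of the breaker strip; a bystander; origin on its underside at the centre
- heatsink: loose finned heat sink, 40 x 36 x 27 mm, near the switch box's -x side; a bystander; origin on its underside at the centre
- board: loose green circuit board, 60 x 80 mm, up to 14 mm high, beyond the switch box (+x); a bystander; origin on its underside at the centre
- screwdriver: loose screwdriver lying down, 160 mm long; a bystander; origin on its underside
- tweezers: loose tweezers lying down, 120 mm long, 8 mm high; a bystander; origin on its underside at the centre
- relay: loose clear relay, 28 x 22 x 30 mm; a bystander; origin on its underside at the centre

How it is judged (in metres and radians):
On the way, in this order (a step that is already met when the one before it is completed fails the run):
1. the tripped plunger is pressed home (value of joint plunger_a above 0.014 m), for 0.1 s.
2. the square key is pressed (value of joint key_square above 0.0035 m), for 0.05 s.
At the end, for the whole second after the job is handed in: All four plungers are in (at least 14 mm down, home is 16), all three keys are up again (under 1.5 mm down), the switch box stands flat at rest within 20 mm of its start, and every bystander is within 20 mm of its start (value of joint each of plunger_a, plunger_b, plunger_c, plunger_d above 0.014 m and value of joint each of key_square, key_big, key_small below 0.0015 m and distance of switchbox from where it was at the start of the episode below 0.02 m and angle between switchbox's own z axis and vertical below 0.05 rad and linear speed of switchbox below 0.02 m/s and not (distance of any of spool, fluxjar, heatsink, board, screwdriver, tweezers, relay from where it was at the start of the episode above 0.02 m)); the robot touches nothing.
It fails at once if the square key is pressed before the tripped plunger is home (value of joint key_square above 0.003 m and value of joint plunger_a below 0.013 m).
It fails at once if another breaker is touched (over 0.5 N) or another key is pressed (over 1.5 mm) (contact force between any of the fingers, the arm and breaker_b above 0.5 N or contact force between any of the fingers, the arm and breaker_c above 0.5 N or contact force between any of the fingers, the arm and breaker_d above 0.5 N or value of joint any of key_big, key_small above 0.0015 m).
It fails at once if the breaker or the switch box is pressed hard (over 40 N) (contact force between any of the fingers, the arm and breaker_a above 40 N or contact force between any of the fingers, the arm and switchbox above 40 N).
It fails at once if the switch box is shifted over 20 mm, lifted or tipped (distance of switchbox from where it was at the start of the episode above 0.02 m or height (world z) of switchbox above 0.008 m or angle between switchbox's own z axis and vertical above 0.08 rad).
It fails at once if a bystander is moved or lifted over 20 mm (distance of any of spool, fluxjar, heatsink, board, screwdriver, tweezers, relay from where it was at the start of the episode above 0.02 m).
It also fails if it takes over 42 s, if anything falls off the work surface, if the arm or the gripper's body presses on something with over 40 N, if the wrist force passes 120 N, or if a joint passes its speed limit or range.

## Working session

There is one attempt and no reset: what is moved stays moved. The work goes in short steps, Python scripts to look and compute and a tool call to move; the robot and the scene stay as the last step left them, time stands still between calls to the robot, and variables do not carry over. Pictures are saved under pics/ and viewed, about 8 in all and at most 12, crops included, and the job is handed in when it is done.

Besides the shell and the picture viewer there is one more tool, called after "Emit:" as a command line: name --argument value ..., lists and objects as JSON in quotes. arm_command: Moves the arm, as the interface text tells. Its arguments: {"type":"object","properties":{"commands":{"type":"array"}},"required":["commands"]}

```bash
mkdir -p pics; cat > h.py <<'E'
from plant import *
import numpy as np, cv2, json
def snap(n,f):
    s=snapshot(n); cv2.imwrite(f'pics/{f}.png',s['frame']); np.savez(f'pics/{f}.npz',**{k:np.array(v) for k,v in s.items()}); return s
def ray(s,u,v):
    f=240/np.tan(np.radians(float(s['fov_y']))/2); T=np.array(s['world_to_cam']); R=T[:3,:3]; c=-R.T@T[:3,3]
    return c,R.T@np.array([(u-s['cx'])/f,-(v-s['cy'])/f,-1])
def at(s,u,v,z):
    c,d=ray(s,u,v); return (c+d*(z-c[2])/d[2]).round(4)
def proj(s,p):
    f=240/np.tan(np.radians(float(s['fov_y']))/2); q=np.array(s['world_to_cam'])@np.r_[p,1]; return (s['cx']+f*q[0]/-q[2],s['cy']+f*q[1]/q[2])
E
python3 - <<'E'
from h import *
for n in('top','side'):
    s=snap(n,n+'0'); print({k:v for k,v in s.items() if k not in('frame','world_to_cam')}, ray(s,320,240))
print(get_obs())
E
```

```text
{'fov_y': 43.32714855001539, 'cx': 317.6500364004246, 'cy': 233.15052587552245} (array([ 2.70429480e-01, -5.20240214e-04,  1.73258888e+00]), array([ 0.18601326,  0.00635739, -0.98259976]))
{'fov_y': 45.18469472636379, 'cx': 322.000536305714, 'cy': 242.4945019008056} (array([0.14502078, 0.76686347, 1.0141732 ]), array([ 0.35473671, -0.60310035, -0.71446663]))
{'clock': 0.1, 'joint_pos': array([-5.96978299e+01,  2.05891240e+01,  6.38964090e-01, -1.77918740e-02,
       -7.01375390e+01, -1.65058644e+01]), 'qvel': array([-0.00281008, -0.12328523,  0.13642329,  0.03261625, -0.08795347,
       -0.05091235]), 'tau': array([-1.82199481e-03, -5.84165061e+01,  2.93750829e+01,  7.01551750e+00,
        1.01748412e-02, -5.50478660e-05]), 'tool_pos': array([ 0.16081975, -0.65510019,  0.22569553]), 'orientation': array([  5.70929647,  89.91071981, 109.49954432]), 'force': array([0.30924329, 1.14836779, 0.06853509]), 'moment': array([ 0.00517798, -0.04244763, -0.03098972]), 'opening': 0.0873693596812712}
```

View pics/top0.png

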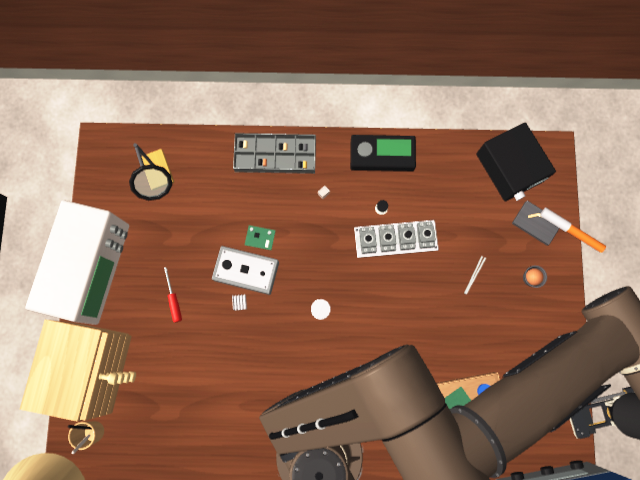

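View pics/side0.png

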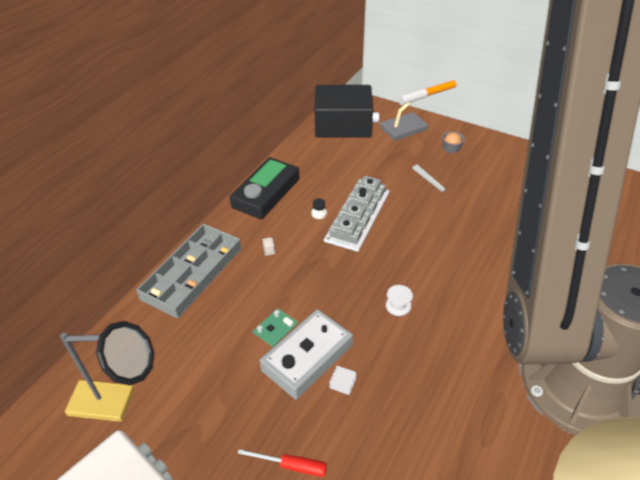

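```bash
python3 - <<'E'
from h import *
a=cv2.imread('pics/top0.png');b=cv2.imread('pics/side0.png')
c=lambda i,x,y,w,h,k:cv2.resize(i[y:y+h,x:x+w],None,fx=k,fy=k,interpolation=cv2.INTER_CUBIC)
# 800x600: 2x2, each 400x300, scale 4 -> 100x75
r1=np.hstack([c(a,347,205,100,75,4),c(b,308,170,100,75,4)])
r2=np.hstack([c(a,197,232,100,75,4),c(b,258,318,100,75,4)])
cv2.imwrite('pics/crop1.png',np.vstack([r1,r2]))
E
```

```text
(no output)
```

View pics/crop1.png

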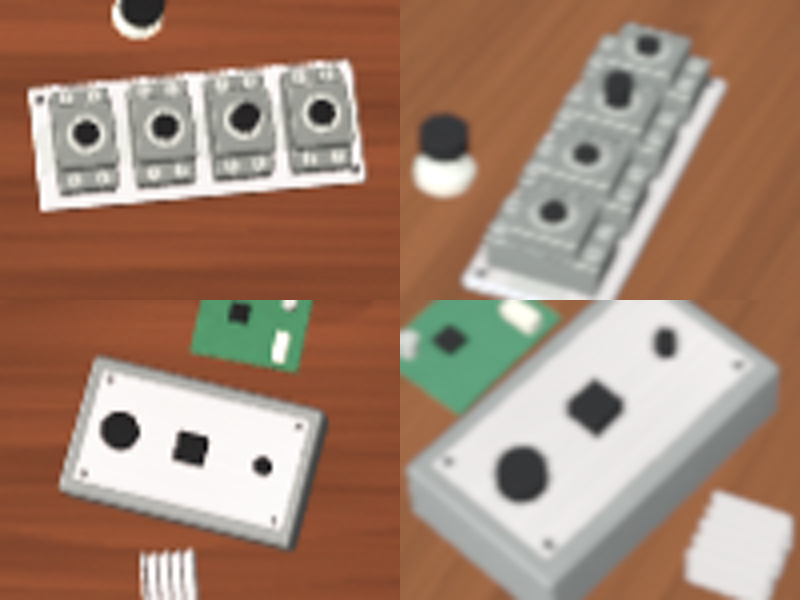

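```bash
python3 - <<'E'
from h import *
t=np.load('pics/top0.npz');s=np.load('pics/side0.npz')
k=.25
T=lambda x,y,ox,oy,z:at(t,ox+(x+.5)*k-.5,oy+(y+.5)*k-.5,z)
for x,y,z in[(86,132,.052),(165,127,.052),(246,116,.066),(321,112,.052)]: print('br',T(x,y,347,205,z))
for x,y in[(120,130),(190,148),(262,165)]: print('key',T(x,y,197,232-75,.057))
for x,y in[(120,130),(190,148),(262,165)]: print('keyB',T(x,y,197,232,.057))
S=lambda x,y,ox,oy,z:at(s,ox+x*k,oy+y*k,z)
for x,y,z in[(153,211,.052),(186,153,.052),(218,80,.066),(248,44,.052)]: print('sbr',S(x,y,308,170,z))
for x,y in[(121,174),(195,108),(265,43)]: print('skey',S(x,y,258,318,.057))
print('bystander jar',T(140,8,347,205,.042))
E
```

```text
br [ 0.598  -0.1257  0.052 ]
br [ 0.6027 -0.1816  0.052 ]
br [ 0.6089 -0.237   0.066 ]
br [ 0.6157 -0.2921  0.052 ]
key [0.7312 0.2815 0.057 ]
key [0.7188 0.2306 0.057 ]
key [0.7072 0.1785 0.057 ]
keyB [0.5138 0.2706 0.057 ]
keyB [0.502 0.221 0.057]
keyB [0.4911 0.1701 0.057 ]
sbr [ 0.5962 -0.1262  0.052 ]
sbr [ 0.6025 -0.1816  0.052 ]
sbr [ 0.6093 -0.2377  0.066 ]
sbr [ 0.6152 -0.2937  0.052 ]
skey [0.5116 0.2734 0.057 ]
skey [0.4997 0.2235 0.057 ]
skey [0.4886 0.1727 0.057 ]
bystander jar [ 0.6916 -0.1649  0.042 ]
```

```bash
cat >> h.py <<'E'
from scipy.spatial.transform import Rotation as Ro
def plan(p,yaw=None):
    o=get_obs(); R=Ro.from_euler('xyz',o['orientation'],degrees=True).as_matrix()
    z=np.degrees(np.arctan2(R[1,2],R[0,2])); out=dict(t=o['clock'],tcp=o['tool_pos'].round(4),xax=R[:,0].round(3),jaw=round(z,1),F=o['force'].round(2),open=round(o['opening'],4),d_mm=(R.T@(np.array(p)-o['tool_pos'])*1000).round(1),q=o['joint_pos'].round(1))
    if yaw is not None:
        d=(yaw-z+90)%180-90; out['turn_x']=round(-d,1)  # x down: + about tool x lowers yaw
        Rn=R@Ro.from_euler('x',-d,degrees=True).as_matrix(); out['newjaw']=np.degrees(np.arctan2(Rn[1,2],Rn[0,2])).round(1); out['d_after']=(Rn.T@(np.array(p)-o['tool_pos'])*1000).round(1)
    print(out)
E
python3 -c "
from h import *
plan([.609,-.237,.12],6)"
```

```text
{'t': 0.1, 'tcp': array([ 0.1608, -0.6551,  0.2257]), 'xax': array([-0.001,  0.001, -1.   ]), 'jaw': np.float64(103.8), 'F': array([0.31, 1.15, 0.07]), 'open': 0.0874, 'd_mm': array([ 106.1, -534.9,  299.1]), 'q': array([-59.7,  20.6,   0.6,  -0. , -70.1, -16.5]), 'turn_x': np.float64(-82.2), 'newjaw': np.float64(-174.0), 'd_after': array([ 106.1, -368.8, -489.5])}
```

Emit:
arm_command --commands '[0,-52,29,0,0,0,-52,29,0,0,0,-52,29,0,0,0,-52,29,0,0,0,-52,29,0,0]'

```text
clock: 0.72
tool_pos: [0.3811, -0.4488, 0.2225]
orientation: [22.2, 89.6, 125.5]
force: [0.6, -1.3, 0.0]
opening: 0.0434
```

Emit:
arm_command --commands '[0,-52,29,0,0,0,-52,29,0,0,0,-52,29,0,0,0,-52,29,0,0,0,-52,29,0,0]'

```text
clock: 1.35
tool_pos: [0.6061, -0.2392, 0.2218]
orientation: [28.1, 89.6, 131.5]
force: [0.5, -1.0, -0.2]
opening: 0.0004
```

Emit:
arm_command --commands '[0,0,0,-10.5,0,0,0,0,-10.5,0,0,0,0,-10.5,0,0,0,0,-10.5,0,0,0,0,-10.5,0]'

```text
clock: 1.98
tool_pos: [0.6085, -0.2338, 0.2177]
orientation: [-10.7, 89.2, 146.5]
force: [0.0, -0.7, 0.0]
opening: 0.0006
```

```bash
python3 -c "
from h import *
plan([.609,-.237,.12],6)"
```

```text
{'t': 1.975, 'tcp': array([ 0.6085, -0.2338,  0.2177]), 'xax': array([-0.011,  0.007, -1.   ]), 'jaw': np.float64(157.2), 'F': array([ 0.01, -0.72,  0.03]), 'open': 0.0006, 'd_mm': array([97.7,  3. , -3. ]), 'q': array([ -4.1,  19.2,  -2.4,  -0.4, -69.1, -18.5]), 'turn_x': np.float64(-28.8), 'newjaw': np.float64(-174.0), 'd_after': array([97.7,  4.1, -1.1])}
```

Emit:
arm_command --commands '[0,0,0,-9.6,0,0,0,0,-9.6,0,0,0,0,-9.6,0,50,4,-1,0,0,30,0,0,0,0]'

```text
clock: 2.6
tool_pos: [0.6096, -0.2369, 0.1364]
orientation: [-46.3, 89.3, 140.9]
force: [0.2, 0.8, -0.0]
opening: 0.0008
```

```bash
python3 -c "
from h import *
plan([.609,-.237,.075],6)
a=snap('side','s1')['frame'];b=snap('wrist','w1')['frame']
c=cv2.resize(a[150:270,280:440],(640,480),interpolation=2)
cv2.imwrite('pics/c2.png',cv2.resize(np.hstack([c,b]),(800,300)))"
```

```text
{'t': 2.6, 'tcp': array([ 0.6096, -0.2369,  0.1364]), 'xax': array([-0.009,  0.007, -1.   ]), 'jaw': np.float64(-172.8), 'F': array([ 0.17,  0.82, -0.01]), 'open': 0.0008, 'd_mm': array([61.4,  0.5,  0.1]), 'q': array([ -4.4,  22.7,  -8.1,  -0.4, -59.7,  11.8]), 'turn_x': np.float64(1.2), 'newjaw': np.float64(-174.0), 'd_after': array([61.4,  0.5,  0.1])}
```

View pics/c2.png

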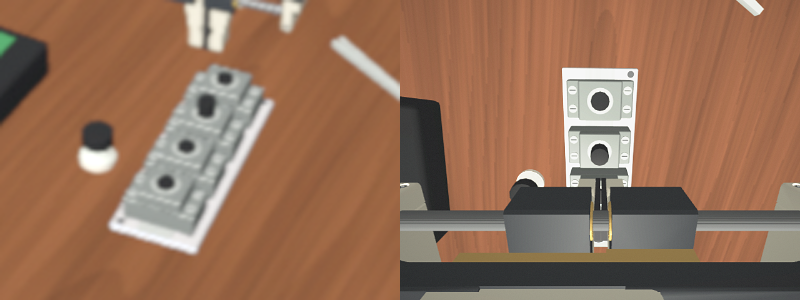

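```bash
python3 -c "
from h import *
s=np.load('pics/s1.npz');w=np.load('pics/w1.npz')
for p in([.6096,-.2369,.1364],[.609,-.237,.066]):
  u=np.array(proj(s,p)); v=np.array(proj(w,p)); print('crop side',(u-[280,150])*2.5,'wrist',400+v[0]*.625,v[1]*.625)"
```

```text
crop side [208.44644806  45.01805937] wrist 599.2159851546962 190.54537861789942
crop side [206.20319385 100.49380948] wrist 599.3456152890623 158.03355204105077
```

Emit:
arm_command --commands '[40,0.5,0,1,0,15,0,0,0,0,0,0,0,0,0]'

```text
clock: 3.08
tool_pos: [0.6103, -0.2375, 0.0829]
orientation: [-39.3, 89.4, 147.0]
force: [0.7, -0.3, 0.9]
opening: 0.0008
```

```bash
python3 -c "
from h import *
plan([.609,-.237,.052],6)"
```

```text
{'t': 3.075, 'tcp': array([ 0.6103, -0.2375,  0.0829]), 'xax': array([-0.009,  0.006, -1.   ]), 'jaw': np.float64(-173.8), 'F': array([ 0.67, -0.25,  0.89]), 'open': 0.0008, 'd_mm': array([30.9, -0.4,  1. ]), 'q': array([ -4.4,  25.7, -11.3,  -0.4, -53.6,  10.9]), 'turn_x': np.float64(0.2), 'newjaw': np.float64(-174.0), 'd_after': array([30.9, -0.4,  1. ])}
```

Emit:
arm_command --commands '[8,0,1,0,0,5,0,0,0,0,4,0,0,0,0,4,0,0,0,0]'

```text
clock: 3.58
tool_pos: [0.6117, -0.238, 0.0654]
orientation: [-62.4, 89.7, 123.9]
force: [-1.6, 1.5, 2.7]
opening: 0.0004
```

Emit:
arm_command --commands '[4,0,0,0,0,4,0,0,0,0]'

```text
clock: 3.82
tool_pos: [0.6117, -0.238, 0.0577]
orientation: [-64.8, 89.7, 121.5]
force: [-0.7, 0.8, 3.5]
opening: 0.0002
```

Emit:
arm_command --commands '[4,0,0,0,0,2,0,0,0,0]'

```text
clock: 4.08
tool_pos: [0.6116, -0.238, 0.0512]
orientation: [-64.2, 89.7, 122.1]
force: [-0.7, 1.5, 3.6]
opening: 0.0004
```

Emit:
arm_command --commands '[0,0,0,0,0,-10,0,0,0,0,-50,0,0,0,0,-50,0,0,0,0]'

```text
clock: 4.58
tool_pos: [0.6096, -0.238, 0.1595]
orientation: [-32.6, 89.2, 153.7]
force: [-0.4, -0.1, -0.1]
opening: -0.0001
```

```bash
python3 -c "
from h import *
plan([.501,.222,.12],-12.8)
a=snap('side','s2')['frame'];b=snap('wrist','w2')['frame']
c=cv2.resize(a[150:270,280:440],(640,480),interpolation=2)
cv2.imwrite('pics/c3.png',cv2.resize(np.hstack([c,b]),(800,300)))"
```

```text
{'t': 4.575, 'tcp': array([ 0.6096, -0.238 ,  0.1595]), 'xax': array([-0.012,  0.006, -1.   ]), 'jaw': np.float64(-173.7), 'F': array([-0.37, -0.07, -0.07]), 'open': -0.0001, 'd_mm': array([  43.5, -468.8,   57.3]), 'q': array([ -4.5,  21.7,  -6.5,  -0.3, -62.5,  10.9]), 'turn_x': np.float64(19.1), 'newjaw': np.float64(167.2), 'd_after': array([  43.5, -424.4,  207.3])}
```

View pics/c3.png

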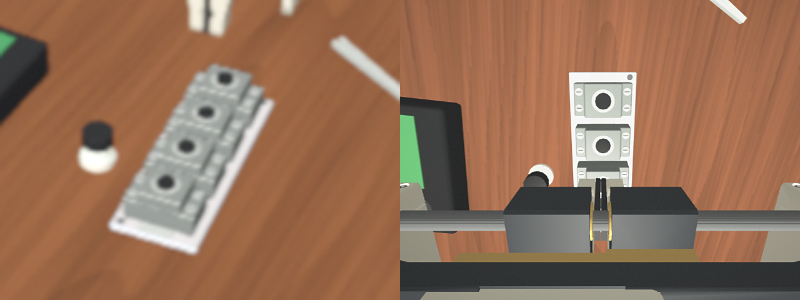

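The plunger at (206,112) is now level with its neighbours. Next is the key.

Emit:
arm_command --commands '[0,0,0,9.5,0,0,0,0,9.5,0,0,-53,26,0,0,0,-53,26,0,0,0,-53,26,0,0]'

```text
clock: 5.3
tool_pos: [0.5751, -0.066, 0.1684]
orientation: [-138.0, 89.7, 28.3]
force: [1.2, 1.0, 0.1]
opening: 0.0007
```

Emit:
arm_command --commands '[0,-53,26,0,0,0,-53,26,0,0,0,-53,26,0,0,0,-53,26,0,0,0,0,0,0,0]'

```text
clock: 5.92
tool_pos: [0.5223, 0.1759, 0.1723]
orientation: [-137.4, 89.2, 29.1]
force: [0.0, -0.8, -0.2]
opening: 0.0003
```

```bash
python3 -c "
from h import *
plan([.501,.222,.085],-12.8)"
```

```text
{'t': 5.925, 'tcp': array([0.5223, 0.1759, 0.1723]), 'xax': array([ 0.012,  0.007, -1.   ]), 'jaw': np.float64(166.5), 'F': array([ 0.03, -0.8 , -0.21]), 'open': 0.0003, 'd_mm': array([ 87.4, -39.1,  32.3]), 'q': array([ 39.1,  10.9, -20.2,   0.2, -58.1, -52.6]), 'turn_x': np.float64(-0.7), 'newjaw': np.float64(167.2), 'd_after': array([ 87.4, -39.4,  31.9])}
```

Emit:
arm_command --commands '[0,-39,32,-0.7,0,0,0,0,0,0,40,0,0,0,0,0,0,0,0,0]'

```text
clock: 6.42
tool_pos: [0.5012, 0.2223, 0.1336]
orientation: [-136.6, 89.1, 30.6]
force: [-0.1, 0.5, 1.0]
opening: 0.0006
```

```bash
python3 -c "
from h import *
plan([.501,.222,.065],-12.8)
a=snap('side','s3')['frame'];b=snap('wrist','w3')
print(proj(b,[.501,.222,.057]),proj(b,get_obs()['tool_pos']))
c=cv2.resize(a[300:420,240:400],(640,480),interpolation=2)
cv2.imwrite('pics/c4.png',cv2.resize(np.hstack([c,b['frame']]),(800,300)))"
```

```text
{'t': 6.425, 'tcp': array([0.5012, 0.2223, 0.1336]), 'xax': array([ 0.014,  0.008, -1.   ]), 'jaw': np.float64(167.3), 'F': array([-0.13,  0.51,  1.01]), 'open': 0.0006, 'd_mm': array([68.6,  1.1,  1. ]), 'q': array([ 44.6,  12.8, -23.6,   0.3, -52.8, -57.5]), 'turn_x': np.float64(0.1), 'newjaw': np.float64(167.2), 'd_after': array([68.6,  1.1,  1. ])}
(np.float64(325.37972824803865), np.float64(245.02251603752345)) (np.float64(320.6397085997897), np.float64(304.536479625616))
```

View pics/c4.png

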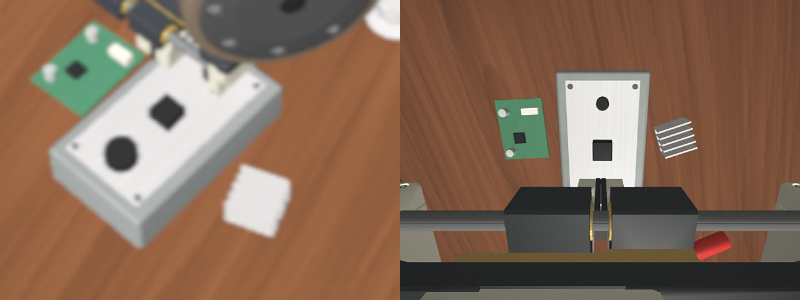

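Emit:
arm_command --commands '[45,1,1,0,0,15,0,0,0,0,0,0,0,0,0]'

```text
clock: 6.9
tool_pos: [0.5076, 0.2246, 0.0813]
orientation: [-136.0, 88.2, 31.3]
force: [-0.6, 0.7, 0.1]
opening: 0.0005
```

Emit:
arm_command --commands '[7,0,0,0,0,4,0,0,0,0]'

```text
clock: 7.15
tool_pos: [0.5096, 0.2258, 0.0726]
orientation: [-135.4, 88.0, 31.9]
force: [0.1, 0.4, 0.1]
opening: 0.0003
```

```bash
python3 -c "
from h import *
plan([.501,.222,.0726],-12.8)"
```

```text
{'t': 7.15, 'tcp': array([0.5096, 0.2258, 0.0726]), 'xax': array([ 0.03 ,  0.018, -0.999]), 'jaw': np.float64(167.3), 'F': array([0.1 , 0.4 , 0.15]), 'open': 0.0003, 'd_mm': array([-0.3,  5.6,  7.5]), 'q': array([ 44.3,  17.1, -27.4,   0.6, -43.6, -57.5]), 'turn_x': np.float64(0.1), 'newjaw': np.float64(167.2), 'd_after': array([-0.3,  5.6,  7.5])}
```

Emit:
arm_command --commands '[0,6,8,0,0,3,1,1,0,0,0,0,0,0,0]'

```text
clock: 7.52
tool_pos: [0.4987, 0.2209, 0.0698]
orientation: [-135.1, 87.9, 32.2]
force: [-0.7, 1.0, 1.2]
opening: 0.0004
```

```bash
python3 -c "
from h import *
plan([.501,.222,.057],-12.8)"
```

```text
{'t': 7.525, 'tcp': array([0.4987, 0.2209, 0.0698]), 'xax': array([ 0.03 ,  0.019, -0.999]), 'jaw': np.float64(167.3), 'F': array([-0.73,  1.03,  1.17]), 'open': 0.0004, 'd_mm': array([12.9, -1.2, -1.7]), 'q': array([ 44.8,  16.3, -29.1,   0.7, -42.6, -58. ]), 'turn_x': np.float64(0.1), 'newjaw': np.float64(167.2), 'd_after': array([12.9, -1.2, -1.7])}
```

Emit:
arm_command --commands '[6,0,0,0,0,4,0,0,0,0]'

```text
clock: 7.78
tool_pos: [0.4993, 0.2214, 0.0597]
orientation: [-134.9, 87.9, 32.4]
force: [-0.3, 0.7, -0.6]
opening: 0.0003
```

Emit:
arm_command --commands '[3,0,0,0,0,3,0,0,0,0]'

```text
clock: 8.02
tool_pos: [0.4995, 0.2215, 0.053]
orientation: [-135.2, 87.9, 32.1]
force: [-1.6, -0.2, 4.1]
opening: 0.0004
```

Emit:
arm_command --commands '[1.5,0,0,0,0,0.5,0,0,0,0]'

```text
clock: 8.28
tool_pos: [0.4995, 0.2215, 0.0511]
orientation: [-135.5, 87.9, 31.8]
force: [-2.4, -0.4, 5.6]
opening: 0.0007
```

Emit:
arm_command --commands '[-5,0,0,0,0,-10,0,0,0,0,-40,0,0,0,0,-60,0,0,0,0,-40,0,0,0,0]'

```text
clock: 8.9
tool_pos: [0.4933, 0.2171, 0.209]
orientation: [-137.6, 88.3, 29.7]
force: [0.9, 0.4, 0.0]
opening: 0.0002
```

```bash
python3 -c "
from h import *
plan([.501,.222,.057],-12.8)
a=snap('side','s4')['frame'];t=snap('top','t4')['frame']
c=cv2.resize(a[130:430,220:460],(400,500),interpolation=2)
d=cv2.resize(t[200:350,150:450][:, :],(400,200),interpolation=2)
d=np.vstack([d,cv2.resize(cv2.imread('pics/top0.png')[200:350,150:450],(400,200)),np.zeros((100,400,3),np.uint8)])
cv2.imwrite('pics/c5.png',np.hstack([c,d]))"
```

```text
{'t': 8.9, 'tcp': array([0.4933, 0.2171, 0.209 ]), 'xax': array([ 0.026,  0.015, -1.   ]), 'jaw': np.float64(167.3), 'F': array([0.93, 0.45, 0.02]), 'open': 0.0002, 'd_mm': array([152.3,  -3.4,  -3.1]), 'q': array([ 44.9,   7.4, -19.5,   0.5, -61.4, -57.9]), 'turn_x': np.float64(0.1), 'newjaw': np.float64(167.2), 'd_after': array([152.3,  -3.4,  -3.1])}
```

View pics/c5.png

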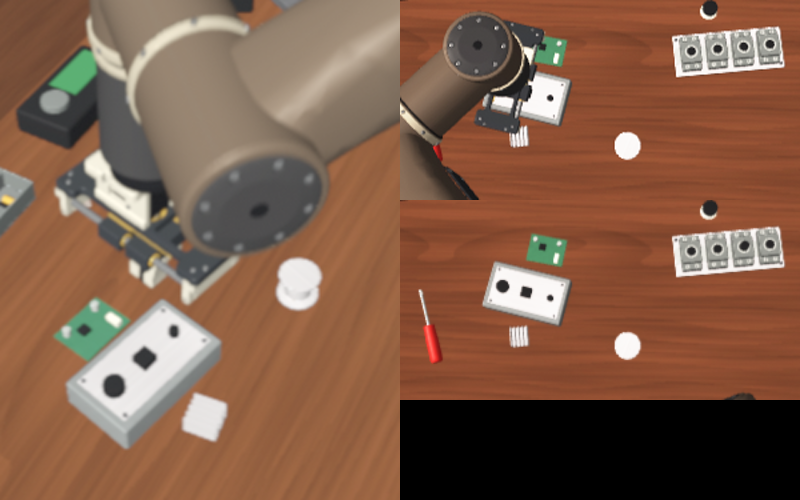

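Emit:
arm_command --commands '[0,0,0,0,0,0,0,0,0,0]'

```text
clock: 9.25
tool_pos: [0.4944, 0.2179, 0.2114]
orientation: [-135.6, 87.9, 31.7]
force: [-0.0, -0.9, -0.3]
opening: 0.0002
```

```bash
python3 -c "
from h import *
plan([.5,.2,.2]); print(close_job())"
```

```text
{'t': 9.25, 'tcp': array([0.4944, 0.2179, 0.2114]), 'xax': array([ 0.031,  0.019, -0.999]), 'jaw': np.float64(167.3), 'F': array([-0.05, -0.87, -0.28]), 'open': 0.0002, 'd_mm': array([11.3, 16.6, -9.1]), 'q': array([ 44.9,   7.2, -19.5,   0.5, -61.3, -57.9])}
the job is handed in; nothing more can be done
None
```

The job is done and handed in at about 9.3 s; no verdict is reported.

- **Breaker:** I pressed the tripped plunger, third from the left in the top view, in with shut fingertips at about 3.6 N. The fingertips reached z = 51 mm, about 17 mm of travel. The pictures afterwards show it level with its neighbours.
- **Square key:** I pressed it with 5.6 N, which is about 6 mm of travel, then released it and withdrew to z = 0.21 m. The side view shows the key up again.
- **Last checks:** In the final side and top pictures the switch box and the bystanders in view look unmoved. I judged this by eye, and the arm hid part of the box and the screwdriver in the top view. The force on the tool is back near zero.
- **One disagreement:** On the way down to the key the tool drifted about 9 mm sideways and tilted about 2°. I corrected the drift before contact, but the tilt stayed because the moves cannot correct it.

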